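Hold the set collar on the turntable spindle's flat

ROBOT

A 6-joint arm with a two-finger parallel gripper is mounted at the origin on the work surface. World frame = base frame: x ahead of the robot, y to its left, z up, the work surface at z = 0. Lengths are in m, angles in degrees, forces in N, time in s.
With the tool pointing down it reaches from about 0.3 to 0.75 m from the base axis. Payload 8.5 kg.
Tool frame: the origin (TCP) lies on the mounting face of the last link; the fingertips stand 173 mm ahead of it and the grasp point (between the pads) lies 155 mm ahead of it (env.tips_ahead is the distance from the TCP to the fingertips, in m); z points along the fingers, x is the direction in which the jaws open and shut, and the axes are right-handed (so a half turn about z gives the same grasp; the last joint's range is limited). The gripper opens to 85 mm and grips with 20 to 120 N. Pads are 22 mm wide; open, the fingers measure 114 mm over their backs; the gripper's body (76 mm by 85 mm) begins 54 mm behind the grasp point. The pads swing forward as they close: fully open they stand 13 mm farther back than shut.
Start: joints at [-89.456, 21.807, 74.336, -0, 83.858, -12.336], TCP at [0.123, -0.536, 0.405] pointing down, gripper open.
Joint ranges: [-178.18, 178.18], [-50.72, 133.34], [12.68, 142.11], [-81.47, 261.47], [9.98, 163.14], [-165.26, 165.26]. Speed limits (degrees/s): [136.94, 136.94, 180, 180, 180, 180].

INTERFACE

Orientations are given as a 3x3 rotation matrix whose columns are the frame's x, y, z axes.
In Python, from rig import env gives the robot as it stands. The module is installed in compiled form; this text tells all that it offers.
- The arm moves only by the tool step_arm, never from a script. Its argument "increments" is a list of rows, each an object of numbers: "x", "y", "z": the shift along the tool's x, y, z in cm; "wx", "wy", "wz": the turn, a rotation vector about the tool's x, y, z in rad; "gripper": the finger opening in cm, from 0 to 8.54. A call has 1 to 20 rows; each row shifts and turns the commanded pose from where the row before left it, along the tool's axes as they then stand; what a row does not reach is not made up. A row lasts 1/10 s, in which the tool goes at most 50 mm and 8.59 degrees, less where a joint would pass 70% of its speed; a pose out of reach is approached as far as the arm can. A call with a gripper value outside its range is refused whole. The fingers move at their own pace and stop on an object; "newtons" is the grip in N (left out, the last holds). Time passes only in rows, so rows that do not move let the fingers close. It gives the time, the measured TCP pose, the force and the opening at its end, in the units of the state.
- env.observe(): the state, without advancing time (a new reading comes with each control period).
- env.get_image(name): name is "scene" or "top"; returns a dict with "color" (384x512x3 uint8, blue, green, red), "camera_matrix" (3x3 intrinsics, pixels), "rvec" (rotation vector, rad) and "tvec" (3), from world to camera coordinates, as OpenCV has them. Camera axes: x right, y down, z forward; pixel columns grow to the right and rows downward; lengths in m; the calibration is good to about 2 mm. A picture is of the moment at which its call begins. There is no depth.
- env.close_job(): hands the job in, once; it reports no verdict.
The state is a dict: "time_s": time; "q": joint angles; "qvel": joint speeds; "joint_efforts": joint torques, N m; "position": TCP position; "tool_rot": TCP orientation; "ft_force": force on the tool from outside, world axes, zero at the start; "wrist_torque": the same for the moment, N m; "grip_width": finger opening in m.
Only numpy, scipy, OpenCV 4.12 (cv2) and the standard library are available. Lean on these libraries where they do the work, as an engineer would, in place of code of your own. Each camera call takes 0.05 s, during which the arm holds its last target. There are 200 camera calls.

TASK

Press the turntable's sprung stop lever down until its detent holds it and let go of it; then pinch the upright spindle across its flat with the fingers and turn it until the flat squarely faces the forked screwdriver rest. Then fetch the square set collar, lower it over the spindle with its set screw on the flat, and finish while holding it there, level, about the middle of the flat and clear of the shoulder below. Do not disturb the loose things lying around.

Things in the scene. Friction and masses are not known exactly. Their poses are not given: they have to be found in the camera images.
- jig: Fixed grey turntable jig. Origin: on the work surface under the turntable's axis, z up. Round base, radius 130 mm, 16 mm high. On its +x side, 158 mm from the axis, stands the steel forked screwdriver rest (12 x 30 mm, 112 mm high); on its -y side, 150 mm from the axis, the cheeks (68 mm high) that carry the stop lever.
- turntable (a joint): Angle (rad) of the steel turntable (radius 120, top 30 mm up) about the jig's axis, positive counter-clockwise from above; 0: the spindle's flat faces the rest (jig +x). Carries the spindle and four fixed chrome handles (tops 66 mm up). Turns lightly (under 0.1 N m), stays where left. Starts at 0.5 to 1.5; while the lever is up its tooth stops a rim lug from passing 0.35.
- spindle (a point): Upright steel spindle fixed on the turntable's axis. Origin: on the axis, on the round shoulder (radius 20 mm), 85 mm above the work surface. Above it a D section 40 mm tall: radius 12 mm with one flat 8 mm from the axis, facing spindle +x: 20 mm thick across the flat, 24 elsewhere; the top 3 mm taper to radius 9.5. z up.
- flat (a point): The flat face of the spindle's D section, 17 mm wide, from 0 to 36 mm above the shoulder. Origin: on the face, centred in width, 18 mm above the shoulder; x points straight out of the face.
- stop_lever (a joint): Angle (rad) of the dark steel stop lever: 0 up (turntable stopped), positive as its outer end is pressed down, end stop 0.44. A spring pushes it up with about 4 N at the pad; from 0.11 to 0.25 a sprung detent resists too (about 13 N at the pad), then lets it through. Let go, it settles at about 0.34, held by the detent (a few N up at the pad would free it).
- lever_pad (a point): Top centre of the rubber press pad (36 x 36 mm) at the lever's outer end. The level pivot is 150 mm from the jig axis towards jig -y, 55 mm above the work surface; the pad lies 99 mm farther out and 34 mm above the pivot when up (sloping up outwards by 0.29 rad) and goes down 44 mm to the stop. Nothing is below it.
- collar: Loose aluminium square collar, 40 x 40 x 20 mm, upright through bore 27 mm wide, about 0.12 kg, lying flat. Origin: centre of its underside, z up the bore. Set screw on its +x side, 10 mm up: tip (8 mm thick) in the bore to 9.5 mm from the axis, so it passes the spindle only over the flat; head (15 mm thick) out to 40 mm from the axis. The plain y sides are free to grip.
- screw_head (a point): Outer end of the collar's set screw head: 40 mm from the bore axis along collar +x, 10 mm above the underside.
- mallet: Bystander: rubber mallet lying flat; origin under its middle, wooden shaft (diameter 26 mm) reaching 190 mm along -x, head (diameter 64, 100 mm long along y) about x = +60 mm.
- drip_cap: Bystander: white plastic drip cap end, 50 x 32 x 30 mm, origin at the centre of its underside.
- bead_clip: Bystander: small aluminium bead clip, 44 x 20 x 21 mm, origin at the centre of its underside.
- spacer_ring: Bystander: plain round aluminium ring, outer diameter 46, bore 27, 12 mm high, without a screw; origin at the centre of its underside.
- screw_tray: Bystander: open steel tray, 90 x 70 x 30 mm, origin at the centre of its underside.
- packers: Bystander: black glazing packer block, 100 x 28 x 18 mm, origin at the centre of its underside.
- screwdriver: Bystander: screwdriver lying beyond the jig, about 160 mm long, handle to its -x.
Not all that is in view belongs to the job. Leave any blue or purple look-alike of the collar alone.

How it is judged:
By the outcome, as a careful person would: the job done as asked, in the order asked, and still so for the second after the job is handed in, while the arm keeps its last pose, push and grip.
It also fails if it takes over 59 s, if anything falls off the work surface, if the arm or the gripper's body presses on something with over 40 N, if the wrist force passes 120 N, or if a joint passes its speed limit or range.

## Working session

There is one attempt and no reset: what is moved stays moved. The work goes in short steps, Python scripts to look and compute and a tool call to move; the robot and the scene stay as the last step left them, time stands still between calls to the robot, and variables do not carry over. Pictures are saved under pics/ and viewed, about 8 in all and at most 12, crops included, and the job is handed in when it is done.

Besides the shell and the picture viewer there is one more tool, called after "Request:" by a JSON object that holds its "name" and its "arguments". step_arm: Moves the arm, as the interface text tells. Its arguments: {"type":"object","properties":{"increments":{"type":"array"},"newtons":{"type":"number"}},"required":["increments"]}

```bash
mkdir -p pics; cat > h.py <<'E'
import numpy as np, cv2
from rig import env
def snap(n,f=None):
    d=env.get_image(n)
    if f: cv2.imwrite('pics/'+f,d['color'])
    return d
def ray(d,u,v):
    R=cv2.Rodrigues(np.array(d['rvec'],float))[0]; t=np.array(d['tvec'],float).ravel()
    p=cv2.undistortPoints(np.array([[[u,v]]],float),np.array(d['camera_matrix']),None)[0,0]
    return -R.T@t, R.T@np.array([p[0],p[1],1])
def onz(d,u,v,z):
    c,r=ray(d,u,v); return c+r*(z-c[2])/r[2]
def proj(d,P):
    return cv2.projectPoints(np.array(P,float).reshape(-1,3),np.array(d['rvec'],float),np.array(d['tvec'],float),np.array(d['camera_matrix']),None)[0].reshape(-1,2)
E
python3 - <<'E'
from h import *
import pickle
o={}
for n in('scene','top'):
    d=snap(n,n+'0.png');o[n]=d
    big=cv2.resize(d['color'],(800,600),interpolation=cv2.INTER_CUBIC);cv2.imwrite(f'pics/{n}0b.png',big)
    c,r=ray(d,256,192);print(n,c,r)
pickle.dump(o,open('o0.pkl','wb'))
print(env.observe()['tool_rot'])
E
```

```text
scene [1.21876256 0.678329   0.82298826] [-0.51928283 -0.56917578 -0.63757088]
top [4.80018622e-01 9.59161258e-04 1.12348906e+00] [ 0.1189924   0.00980639 -0.99288165]
[[ 2.22935837e-01 -9.74833119e-01 -5.37973805e-05]
 [-9.74832236e-01 -2.22935709e-01  1.33483060e-03]
 [-1.31323044e-03 -2.45138157e-04 -9.99999108e-01]]
```

View pics/scene0b.png

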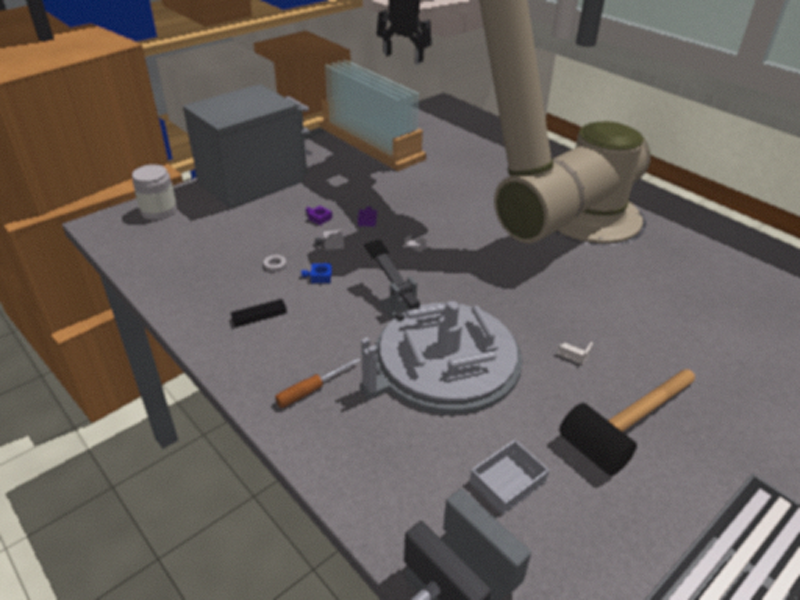

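View pics/top0b.png

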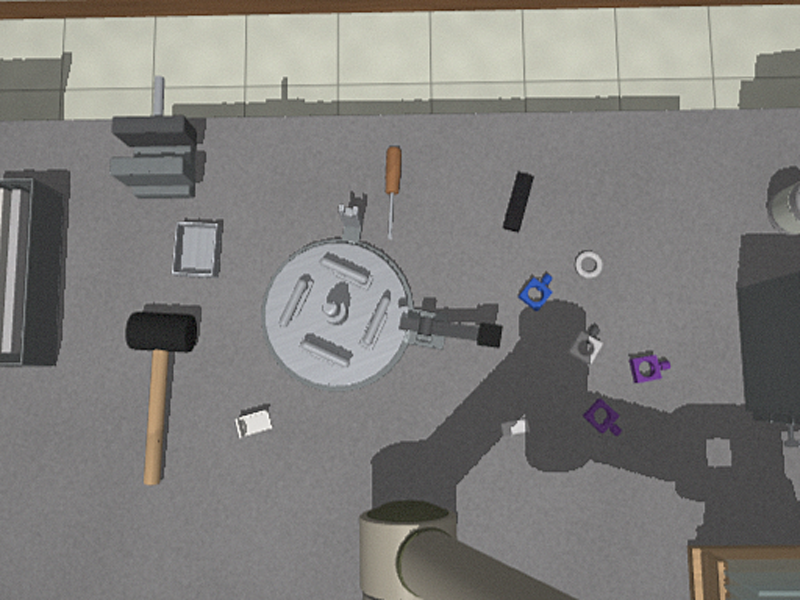

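The views show the jig at top(338,313), the rest at (350,215), the lever pad at (489,335), and the silver collar, half in shadow, at (587,346). Next I'll enlarge the jig and the collar.

```bash
python3 - <<'E'
from h import *
import pickle
o=pickle.load(open('o0.pkl','rb'));d=o['top'];im=d['color']
# turntable disc: brightness mask
g=cv2.cvtColor(im,cv2.COLOR_BGR2GRAY)
a=im[115:255,160:330]; b=im[195:245,350:400]
A=cv2.resize(a,None,fx=3,fy=3,interpolation=cv2.INTER_CUBIC) #510x420
s=o['scene']['color'][140:165,195:230]
B=cv2.resize(b,(285,285),interpolation=cv2.INTER_CUBIC);B=np.clip(B.astype(float)*1.6,0,255).astype('uint8')
C=cv2.resize(s,(285,204),interpolation=cv2.INTER_CUBIC)
out=np.zeros((500,800,3),'uint8');out[:420,:510]=A;out[:285,513:798]=B;out[290:494,513:798]=C
cv2.imwrite('pics/c1.png',out)
m=((g>125)).astype('uint8');m[:, :165]=0;m[:,275:]=0;m[:145]=0;m[255:]=0
m=cv2.morphologyEx(m,cv2.MORPH_OPEN,np.ones((3,3)))
cs,_=cv2.findContours(m,0,1);c=max(cs,key=cv2.contourArea);h=cv2.convexHull(c)
P=np.array([onz(d,*p[0],0.03) for p in h])[:,:2]
x=np.linalg.lstsq(np.c_[2*P,np.ones(len(P))],(P**2).sum(1),rcond=None)[0]
print('disc',x[:2],np.sqrt(x[2]+x[0]**2+x[1]**2))
for n,u,v,z in [('pad',489,335,.089),('rest',350,208,.112),('collartop',587,346,.02),('spindletop',334,311,.125),('cheek',428,323,.068)]:
    print(n,onz(d,u*.64,v*.64,z))
E
```

```text
disc [0.58910086 0.11227923] 0.14193678491977826
pad [ 0.54741862 -0.12714666  0.089     ]
rest [0.74745557 0.08791217 0.112     ]
collartop [ 0.53200951 -0.2971386   0.02      ]
spindletop [0.58398759 0.11127679 0.125     ]
cheek [ 0.56898203 -0.03299865  0.068     ]
```

View pics/c1.png

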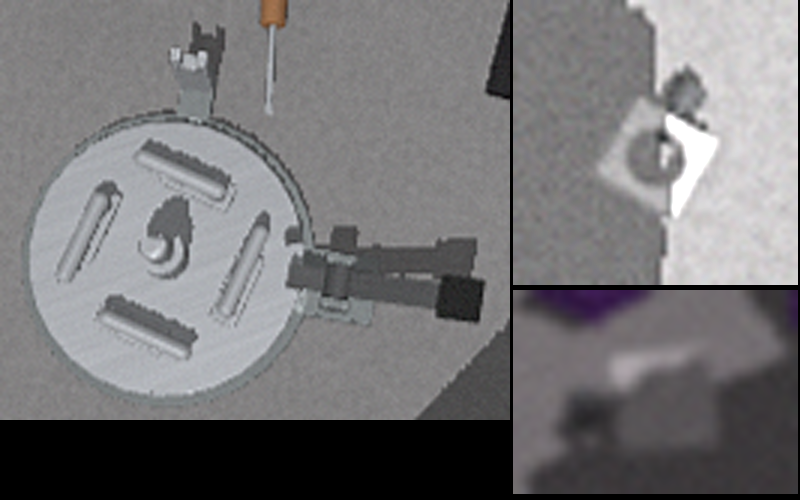

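```bash
python3 - <<'E'
from h import *
import pickle
o=pickle.load(open('o0.pkl','rb'));d=o['top'];im=d['color'];g=cv2.cvtColor(im,cv2.COLOR_BGR2GRAY)
e=np.argwhere(cv2.Canny(g,40,100)>0)
P=np.array([onz(d,x,y,.03)[:2] for y,x in e if 150<x<290 and 130<y<260])
c=np.array([.586,.112]);r=.12
for k in range(15):
    rr=np.linalg.norm(P-c,axis=1);Q=P[abs(rr-.12)<(.006 if k<8 else .003)]
    v=Q-c;n=v/np.linalg.norm(v,axis=1)[:,None];res=np.linalg.norm(v,axis=1)-.12
    c=c+np.linalg.lstsq(n,res,rcond=None)[0]
print('axis',c,len(Q),res.std())
# pad
m=((g<45)).astype('uint8');m[:195]=0;m[232:]=0;m[:,:300]=0;m[:,325:]=0
M=cv2.moments(m,True);u,v=M['m10']/M['m00'],M['m01']/M['m00'];p=onz(d,u,v,.089)[:2]
print('pad',u,v,p,'dist',np.linalg.norm(p-c),'yaw',np.degrees(np.arctan2((p-c)[0],-(p-c)[1])))
R=onz(d,160+190/3,115+53/3,.112)[:2];print('rest',R,np.linalg.norm(R-c),np.degrees(np.arctan2(*(R-c)[::-1])))
co=[onz(d,350+(x-513)/5.7,195+y/5.7,.02)[:2] for x,y in((597,165),(640,95),(717,140),(675,215))]
co=np.array(co);print('collar',co.mean(0),np.linalg.norm(np.diff(co,axis=0,append=co[:1]),axis=1))
for a,b in((1,2),(0,3),(0,1),(3,2)):
    w=co[b]-co[a];print(np.degrees(np.arctan2(w[1],w[0])))
h=onz(d,350+(685-513)/5.7,195+90/5.7,.01)[:2]-co.mean(0);print('screw',h,np.degrees(np.arctan2(h[1],h[0])))
# zoom spindle both views
out=np.zeros((400,800,3),'uint8')
for i,n in enumerate(('top','scene')):
    q=proj(o[n],[c[0],c[1],.115])[0].astype(int);print(n,q)
    out[:,i*400:(i+1)*400]=cv2.resize(o[n]['color'][q[1]-20:q[1]+20,q[0]-20:q[0]+20],(400,400),interpolation=cv2.INTER_NEAREST)
cv2.imwrite('pics/c2.png',out)
E
```

```text
axis [0.59052653 0.11813055] 307 0.0012797013643793148
pad 313.11560693641616 214.29479768786126 [ 0.54767133 -0.12753186] dist 0.24937239281187196 yaw -9.895527874127795
rest [0.74861718 0.08954762] 0.1606537809792479 -10.248414614804007
collar [ 0.5306836  -0.29610912] [0.03783779 0.03978577 0.03945269 0.04117414]
-121.5570062209231
-123.82980925030287
-33.34190516445232
-31.29931979754306
screw [ 0.02952733 -0.01667473] -29.454371277503032
top [211 196]
scene [289 197]
```

View pics/c2.png

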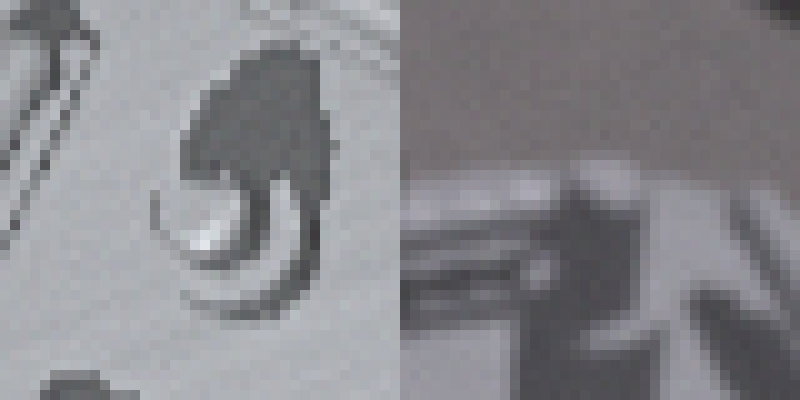

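```bash
python3 - <<'E'
from h import *
import pickle
o=pickle.load(open('o0.pkl','rb'));c=np.array([.5905,.1181])
d=o['scene'];g=cv2.cvtColor(d['color'],cv2.COLOR_BGR2GRAY)
r=np.array([-.664,.747])
for z in (.118,.112,.106,.10,.094):
    q=proj(d,[[*(c+s*r),z] for s in(-.012,0,.012)]);v=int(round(q[1,1]));print(z,v,q[:,0].round(1),g[v,280:302])
d=o['top'];print('topaxis',[proj(d,[*c,z])[0].round(1) for z in(.125,.085,.03)])
g=cv2.cvtColor(d['color'],cv2.COLOR_BGR2GRAY);print(g[190:206,203:223])
out=np.zeros((560,800,3),'uint8')
out[:560,:400]=cv2.resize(d['color'][165:221,235:275],(400,560),interpolation=cv2.INTER_CUBIC)
out[:560,400:]=cv2.resize(o['scene']['color'][160:258,240:310],(400,560),interpolation=cv2.INTER_CUBIC)
cv2.imwrite('pics/c3.png',np.clip(out*1.4,0,255).astype('uint8'))
E
```

```text
0.118 196 [284.7 289.3 294. ] [161 170 171 159 133 101  88 102 121 140 151 151 141 135 143 150 151 149
 144 143 139 129]
0.112 198 [284.6 289.2 293.8] [120 113 112 103  89  80  77  74  79  84  95  96  97 117 142 153 151 150
 149 151 148 128]
0.106 200 [284.4 289.  293.6] [101 101  84  77  74  77  78  77  75  78  78  79  95 121 148 155 153 156
 154 153 154 143]
0.1 202 [284.3 288.9 293.4] [ 98  96 101 106  95  77  78  79  78  77  78  80  95 130 149 151 153 153
 153 153 154 156]
0.094 203 [284.1 288.7 293.3] [ 80 102 122 129 104  84  76  74  75  78  80  78 100 134 150 153 154 149
 152 154 152 154]
topaxis [array([210.9, 196.3]), array([212.8, 198.1]), array([215.2, 200.3])]
[[176 178 175 174 177 185 109  95 101 105 101 101 103 104 103 106 102  97
  102 100]
 [177 177 175 174 174 181 110  96 105 102 102 105 100 104 106 104  99 106
  105 101]
 [176 177 175 173 175 183 109  91  99  84 106  97 104 101 104 105 100 103
  106 103]
 [179 172 172 175 179 184 112 108 106 101 153 102  91  99 106  91 129  99
  101  95]
 [176 171 178 181 172 181 162 152 139 136 143 123  86  92  98 157 181 104
  101
[... 241 characters left out ...]
 183 182
   93  82]
 [174 182 176 129 171 175 172 172 187 209 197 161 109  75  91 171 185 192
   95  65]
 [177 180 175 162 150 180 190 196 217 212 183 140  97  80 110 171 179 176
   90  60]
 [179 173 177 174 164 156 172 210 229 182 154 115  98  83 138 179 181 168
   92  65]
 [174 173 175 174 176 165 148 150 153 128 112 101  94 108 167 180 182 142
   88  89]
 [172 172 177 176 175 180 170 139 113 103  98 122 155 165 181 185 158 103
   79  93]
 [177 175 176 174 174 173 182 177 169 165 152 163 182 180 183 175 122  89
   75 130]
 [177 177 173 171 173 176 179 183 185 181 174 175 179 181 168 131  99  92
   91 163]
 [172 172 174 176 173 178 152 166 183 186 181 184 160 157 122 103  98 101
  152 177]]
```

View pics/c3.png

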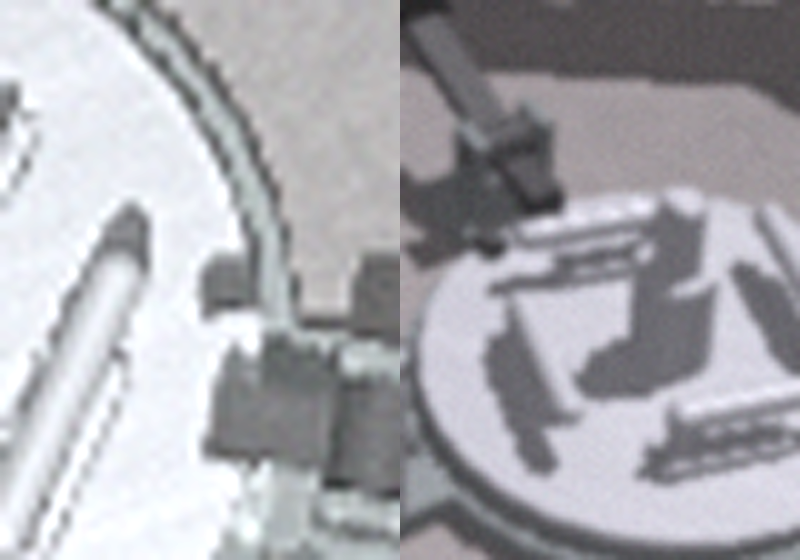

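The tooth's shadow covers the rim, so I can't see the lug. The spindle-top outline, cut straight on its +x side, suggests the flat faces about 20° in world, and the pinch width will test that. Lever first: closed fingers above the pad.

Request:
{"name": "step_arm", "arguments": {"increments": [{"x": -1, "y": -1.7, "z": 0.3, "gripper": 0}, {"x": -2, "y": -3.4, "z": 0.7}, {"x": -2, "y": -3.4, "z": 0.7}, {"x": -2, "y": -3.4, "z": 0.7}, {"x": -2, "y": -3.4, "z": 0.7}, {"x": -2, "y": -3.4, "z": 0.7}, {"x": -2, "y": -3.4, "z": 0.7}, {"x": -2, "y": -3.4, "z": 0.7}, {"x": -2, "y": -3.4, "z": 0.7}, {"x": -2, "y": -3.4, "z": 0.7}, {"x": -2, "y": -3.4, "z": 0.7}, {"x": -2, "y": -3.4, "z": 0.7}, {"x": -2, "y": -3.4, "z": 0.7}, {"x": -2, "y": -3.4, "z": 0.7}, {"x": -2, "y": -3.4, "z": 0.7}, {"x": -1, "y": -1.6, "z": 0.4}, {"x": 0}, {"x": 0}]}}

```text
invalid input at $.increments[0]: expected keys x, y, z, wx, wy, wz, gripper
```

```bash
cat >> h.py <<'E'
def go(x,y,z,az):
    "shift (cm, tool axes) and az turn from the present TCP to target TCP; wz=-daz"
    s=env.observe();R=np.array(s['tool_rot']);p=np.array(s['position'])
    a=np.degrees(np.arctan2(R[1,0],R[0,0]));da=(az-a+180)%360-180
    print('t',s['time_s'],'pos',p.round(4),'az',round(a,2),'tilt',R[:2,2].round(4),'F',np.array(s['ft_force']).round(1),'w',s['grip_width'])
    print('shift',(R.T@(np.array([x,y,z])-p)*100).round(2),'wz',round(-np.radians(da),3))
E
python3 -c "
from h import *
print(env.tips_ahead);go(.547,-.130,.262,-77)"
```

```text
0.1734
t 0.1 pos [ 0.1226 -0.5361  0.4042] az -77.12 tilt [-0.0001  0.0013] F [-0.   0.1 -0.2] w 0.0854755472535545
shift [-30.11 -50.42  14.27] wz -0.002
```

Request:
{"name": "step_arm", "arguments": {"increments": [{"x": -1, "y": -1.7, "z": 0.3, "wx": 0, "wy": 0, "wz": 0, "gripper": 0}, {"x": -2, "y": -3.4, "z": 0.7, "wx": 0, "wy": 0, "wz": 0, "gripper": 0}, {"x": -2, "y": -3.4, "z": 0.7, "wx": 0, "wy": 0, "wz": 0, "gripper": 0}, {"x": -2, "y": -3.4, "z": 0.7, "wx": 0, "wy": 0, "wz": 0, "gripper": 0}, {"x": -2, "y": -3.4, "z": 0.7, "wx": 0, "wy": 0, "wz": 0, "gripper": 0}, {"x": -2, "y": -3.4, "z": 0.7, "wx": 0, "wy": 0, "wz": 0, "gripper": 0}, {"x": -2, "y": -3.4, "z": 0.7, "wx": 0, "wy": 0, "wz": 0, "gripper": 0}, {"x": -2, "y": -3.4, "z": 0.7, "wx": 0, "wy": 0, "wz": 0, "gripper": 0}, {"x": -2, "y": -3.4, "z": 0.7, "wx": 0, "wy": 0, "wz": 0, "gripper": 0}, {"x": -2, "y": -3.4, "z": 0.7, "wx": 0, "wy": 0, "wz": 0, "gripper": 0}, {"x": -2, "y": -3.4, "z": 0.7, "wx": 0, "wy": 0, "wz": 0, "gripper": 0}, {"x": -2, "y": -3.4, "z": 0.7, "wx": 0, "wy": 0, "wz": 0, "gripper": 0}, {"x": -2, "y": -3.4, "z": 0.7, "wx": 0, "wy": 0, "wz": 0, "gripper": 0}, {"x": -2, "y": -3.4, "z": 0.7, "wx": 0, "wy": 0, "wz": 0, "gripper": 0}, {"x": -2, "y": -3.4, "z": 0.7, "wx": 0, "wy": 0, "wz": 0, "gripper": 0}, {"x": -1.1, "y": -1.1, "z": 0.4, "wx": 0, "wy": 0, "wz": 0, "gripper": 0}, {"x": 0, "y": 0, "z": 0, "wx": 0, "wy": 0, "wz": 0, "gripper": 0}]}}

```text
time_s: 1.8
position: [0.5473, -0.1289, 0.2987]
tool_rot: [[0.226, -0.974, -0.002], [-0.974, -0.226, 0.001], [-0.001, 0.001, -1.0]]
ft_force: [0.6, -0.4, -0.9]
grip_width: 0.0001
```

```bash
python3 -c "
from h import *
go(.547,-.130,.223,-77)"
```

```text
t 1.8 pos [ 0.5473 -0.1289  0.2987] az -76.96 tilt [-0.0018  0.0009] F [ 0.6 -0.4 -0.9] w 6.378010848116938e-05
shift [0.11 0.04 7.57] wz 0.001
```

Request:
{"name": "step_arm", "arguments": {"increments": [{"x": 0, "y": 0, "z": 1.2, "wx": 0, "wy": 0, "wz": 0, "gripper": 0}, {"x": 0, "y": 0, "z": 1.2, "wx": 0, "wy": 0, "wz": 0, "gripper": 0}, {"x": 0, "y": 0, "z": 0.8, "wx": 0, "wy": 0, "wz": 0, "gripper": 0}, {"x": 0, "y": 0, "z": 0.8, "wx": 0, "wy": 0, "wz": 0, "gripper": 0}, {"x": 0, "y": 0, "z": 0.8, "wx": 0, "wy": 0, "wz": 0, "gripper": 0}, {"x": 0, "y": 0, "z": 0.8, "wx": 0, "wy": 0, "wz": 0, "gripper": 0}, {"x": 0, "y": 0, "z": 0.8, "wx": 0, "wy": 0, "wz": 0, "gripper": 0}, {"x": 0, "y": 0, "z": 0.8, "wx": 0, "wy": 0, "wz": 0, "gripper": 0}, {"x": 0, "y": 0, "z": 0.4, "wx": 0, "wy": 0, "wz": 0, "gripper": 0}, {"x": 0, "y": 0, "z": 0, "wx": 0, "wy": 0, "wz": 0, "gripper": 0}, {"x": 0, "y": 0, "z": 0, "wx": 0, "wy": 0, "wz": 0, "gripper": 0}]}}

```text
time_s: 2.9
position: [0.547, -0.1306, 0.2241]
tool_rot: [[0.223, -0.975, 0.001], [-0.975, -0.223, -0.001], [0.001, -0.001, -1.0]]
ft_force: [-0.4, -4.8, 4.2]
grip_width: -0.0001
```

Request:
{"name": "step_arm", "arguments": {"increments": [{"x": 0, "y": 0, "z": -1.5, "wx": 0, "wy": 0, "wz": 0, "gripper": 0}, {"x": 0, "y": 0, "z": -3, "wx": 0, "wy": 0, "wz": 0, "gripper": 0}, {"x": 0, "y": 0, "z": -3, "wx": 0, "wy": 0, "wz": -0.1, "gripper": 0}, {"x": 0, "y": 0, "z": -2.5, "wx": 0, "wy": 0, "wz": -0.13, "gripper": 5}, {"x": 0, "y": 0, "z": 0, "wx": 0, "wy": 0, "wz": -0.14, "gripper": 5}, {"x": 0, "y": 0, "z": 0, "wx": 0, "wy": 0, "wz": -0.14, "gripper": 5}, {"x": 0, "y": 0, "z": 0, "wx": 0, "wy": 0, "wz": -0.14, "gripper": 5}, {"x": 0, "y": 0, "z": 0, "wx": 0, "wy": 0, "wz": -0.14, "gripper": 5}, {"x": 0, "y": 0, "z": 0, "wx": 0, "wy": 0, "wz": -0.14, "gripper": 5}, {"x": 0, "y": 0, "z": 0, "wx": 0, "wy": 0, "wz": -0.14, "gripper": 5}, {"x": 0, "y": 0, "z": 0, "wx": 0, "wy": 0, "wz": -0.14, "gripper": 5}, {"x": 0, "y": 0, "z": 0, "wx": 0, "wy": 0, "wz": -0.14, "gripper": 5}, {"x": 0, "y": 0, "z": 0, "wx": 0, "wy": 0, "wz": -0.14, "gripper": 5}, {"x": 0, "y": 0, "z": 0, "wx": 0, "wy": 0, "wz": -0.14, "gripper": 5}, {"x": 0, "y": 0, "z": 0, "wx": 0, "wy": 0, "wz": -0.06, "gripper": 5}, {"x": 0, "y": 0, "z": 0, "wx": 0, "wy": 0, "wz": 0, "gripper": 5}]}}

```text
time_s: 4.5
position: [0.5466, -0.1299, 0.3233]
tool_rot: [[0.941, 0.338, -0.002], [0.338, -0.941, 0.002], [-0.001, -0.002, -1.0]]
ft_force: [-0.1, 0.1, 0.2]
grip_width: 0.0499
```

```bash
python3 - <<'E'
from h import *
go(.5905,.1181,.32,20)
d=snap('top');s=snap('scene')
t=proj(d,[.55,-.13,.055])[0].astype(int);u=proj(s,[.55,-.13,.055])[0].astype(int)
out=np.zeros((400,800,3),'uint8')
out[:,:400]=cv2.resize(d['color'][t[1]-30:t[1]+30,t[0]-45:t[0]+15],(400,400),interpolation=cv2.INTER_CUBIC)
q=proj(s,[.5905,.1181,.06])[0].astype(int)
out[:,400:]=cv2.resize(s['color'][145:235,230:320],(400,400),interpolation=cv2.INTER_CUBIC)
cv2.imwrite('pics/c4.png',out)
g=cv2.cvtColor(d['color'],cv2.COLOR_BGR2GRAY)
m=(g<45).astype('uint8');m[:195]=0;m[232:]=0;m[:,:300]=0;m[:,325:]=0
M=cv2.moments(m,True);print('pad px',M['m10']/max(M['m00'],1),M['m01']/max(M['m00'],1),M['m00'])
E
```

```text
t 4.5 pos [ 0.5466 -0.1299  0.3233] az 19.75 tilt [-0.0016  0.0015] F [-0.1  0.1  0.2] w 0.0498629852965218
shift [ 12.51 -21.85   0.36] wz -0.004
pad px 315.0892857142857 223.39285714285714 56.0
```

View pics/c4.png

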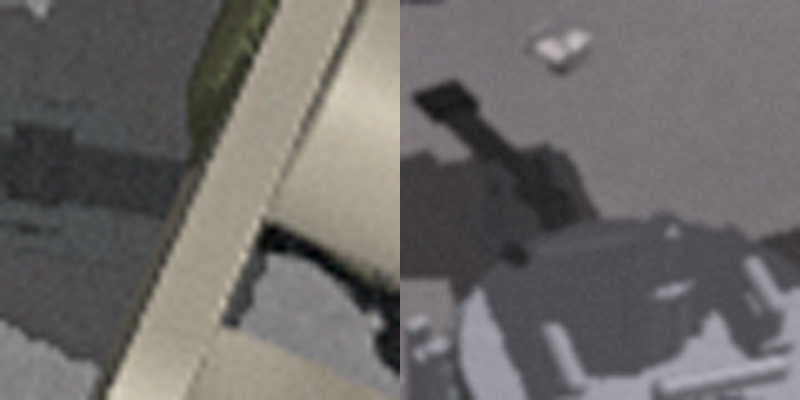

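Scene view: the pad now sits at about scene(241,167), and it was at (241,158) before, so it is held down. Next I'll go over the spindle, descend and pinch gently.

Request:
{"name": "step_arm", "arguments": {"increments": [{"x": 0.8, "y": -1.4, "z": 0, "wx": 0, "wy": 0, "wz": 0, "gripper": 5}, {"x": 1.8, "y": -3.1, "z": 0, "wx": 0, "wy": 0, "wz": 0, "gripper": 5}, {"x": 1.8, "y": -3.1, "z": 0, "wx": 0, "wy": 0, "wz": 0, "gripper": 5}, {"x": 1.8, "y": -3.1, "z": 0, "wx": 0, "wy": 0, "wz": 0, "gripper": 5}, {"x": 1.8, "y": -3.1, "z": 0, "wx": 0, "wy": 0, "wz": 0, "gripper": 5}, {"x": 1.8, "y": -3.1, "z": 0, "wx": 0, "wy": 0, "wz": 0, "gripper": 5}, {"x": 1.6, "y": -3.0, "z": 0.4, "wx": 0, "wy": 0, "wz": 0, "gripper": 5}, {"x": 1.1, "y": -1.95, "z": 0, "wx": 0, "wy": 0, "wz": 0, "gripper": 5}, {"x": 0, "y": 0, "z": 1, "wx": 0, "wy": 0, "wz": 0, "gripper": 5}, {"x": 0, "y": 0, "z": 1.6, "wx": 0, "wy": 0, "wz": 0, "gripper": 5}, {"x": 0, "y": 0, "z": 1.6, "wx": 0, "wy": 0, "wz": 0, "gripper": 5}, {"x": 0, "y": 0, "z": 1.4, "wx": 0, "wy": 0, "wz": 0, "gripper": 5}, {"x": 0, "y": 0, "z": 0, "wx": 0, "wy": 0, "wz": 0, "gripper": 3.2}, {"x": 0, "y": 0, "z": 0, "wx": 0, "wy": 0, "wz": 0, "gripper": 3.2}]}}

```text
time_s: 6.0
position: [0.5907, 0.1173, 0.2638]
tool_rot: [[0.942, 0.337, -0.0], [0.337, -0.942, 0.0], [-0.0, -0.0, -1.0]]
ft_force: [0.9, 0.3, 0.4]
grip_width: 0.0318
```

Request:
{"name": "step_arm", "arguments": {"increments": [{"x": 0, "y": 0, "z": 0, "wx": 0, "wy": 0, "wz": 0, "gripper": 1.5}, {"x": 0, "y": 0, "z": 0, "wx": 0, "wy": 0, "wz": 0, "gripper": 1.5}, {"x": 0, "y": 0, "z": 0, "wx": 0, "wy": 0, "wz": 0, "gripper": 1.5}, {"x": 0, "y": 0, "z": 0, "wx": 0, "wy": 0, "wz": 0, "gripper": 1.5}, {"x": 0, "y": 0, "z": 0, "wx": 0, "wy": 0, "wz": 0, "gripper": 1.5}], "newtons": 25}}

```text
time_s: 6.5
position: [0.5904, 0.1172, 0.2645]
tool_rot: [[0.941, 0.337, -0.0], [0.337, -0.941, -0.001], [-0.001, 0.0, -1.0]]
ft_force: [-5.0, -3.1, 4.8]
grip_width: 0.0192
```

```bash
python3 -c "
from h import *
go(.5905,.1181,.263,-10);print(env.observe()['wrist_torque'])"
```

```text
t 6.5 pos [0.5904 0.1172 0.2645] az 19.7 tilt [-0.0004 -0.0007] F [-5.  -3.1  4.8] w 0.019157712776632512
shift [ 0.03 -0.08  0.15] wz 0.518
[-0.49622398  0.86356768  0.0037275 ]
```

Width is about 20 mm, and the sideways force agrees with the flat facing +tool x. I'll take out the 2 mm centring offset and then turn to -10°.

Request:
{"name": "step_arm", "arguments": {"increments": [{"x": -0.2, "y": 0, "z": 0, "wx": 0, "wy": 0, "wz": 0, "gripper": 1.5}, {"x": 0, "y": 0, "z": 0, "wx": 0, "wy": 0, "wz": 0, "gripper": 1.5}, {"x": 0, "y": -0.01, "z": 0, "wx": 0, "wy": 0, "wz": 0.04, "gripper": 1.5}, {"x": 0, "y": -0.02, "z": 0, "wx": 0, "wy": 0, "wz": 0.08, "gripper": 1.5}, {"x": 0, "y": -0.02, "z": 0, "wx": 0, "wy": 0, "wz": 0.08, "gripper": 1.5}, {"x": 0, "y": -0.02, "z": 0, "wx": 0, "wy": 0, "wz": 0.08, "gripper": 1.5}, {"x": 0, "y": -0.01, "z": 0, "wx": 0, "wy": 0, "wz": 0.08, "gripper": 1.5}, {"x": 0, "y": -0.01, "z": 0, "wx": 0, "wy": 0, "wz": 0.08, "gripper": 1.5}, {"x": 0, "y": -0.01, "z": 0, "wx": 0, "wy": 0, "wz": 0.058, "gripper": 1.5}, {"x": 0, "y": 0, "z": 0, "wx": 0, "wy": 0, "wz": 0.02, "gripper": 1.5}, {"x": 0, "y": 0, "z": 0, "wx": 0, "wy": 0, "wz": 0, "gripper": 1.5}, {"x": 0, "y": 0, "z": 0, "wx": 0, "wy": 0, "wz": 0, "gripper": 1.5}], "newtons": 40}}

```text
time_s: 7.7
position: [0.5896, 0.1179, 0.2646]
tool_rot: [[0.985, -0.174, 0.005], [-0.174, -0.985, 0.001], [0.004, -0.002, -1.0]]
ft_force: [5.2, 2.2, -0.5]
grip_width: 0.0191
```

```bash
python3 -c "
from h import *
go(.5905,.1181,.32,-10);print(env.observe()['wrist_torque'])"
```

```text
t 7.7 pos [0.5896 0.1179 0.2646] az -10.0 tilt [0.0047 0.001 ] F [ 5.2  2.2 -0.5] w 0.01913105061830435
shift [ 0.11 -0.04 -5.54] wz 0.0
[ 0.30324572 -0.42423697 -0.07516987]
```

Request:
{"name": "step_arm", "arguments": {"increments": [{"x": 0.1, "y": 0, "z": 0, "wx": 0, "wy": 0, "wz": 0, "gripper": 1.5}, {"x": 0, "y": 0, "z": 0, "wx": 0, "wy": 0, "wz": 0, "gripper": 1.5}, {"x": 0, "y": 0, "z": 0, "wx": 0, "wy": 0, "wz": 0, "gripper": 1.5}]}}

```text
time_s: 8.0
position: [0.59, 0.1179, 0.2646]
tool_rot: [[0.985, -0.173, 0.002], [-0.173, -0.985, 0.001], [0.002, -0.001, -1.0]]
ft_force: [1.7, 4.5, 5.8]
grip_width: 0.0191
```

```bash
python3 -c "
from h import *
go(.5905,.1181,.32,-10);print(env.observe()['wrist_torque'])"
```

```text
t 8.0 pos [0.59   0.1179 0.2646] az -9.97 tilt [0.0024 0.0009] F [1.7 4.5 5.8] w 0.019056602693621087
shift [ 0.06 -0.03 -5.54] wz 0.0
[ 0.54035226  0.05191543 -0.06163756]
```

Request:
{"name": "step_arm", "arguments": {"increments": [{"x": 0, "y": 0, "z": 0, "wx": 0, "wy": 0, "wz": 0, "gripper": 5}, {"x": 0, "y": 0, "z": 0, "wx": 0, "wy": 0, "wz": 0, "gripper": 5}, {"x": 0, "y": 0, "z": 0, "wx": 0, "wy": 0, "wz": 0, "gripper": 5}, {"x": 0.2, "y": 0, "z": 0, "wx": 0, "wy": 0, "wz": -0.07, "gripper": 5}, {"x": 0, "y": 0, "z": 0, "wx": 0, "wy": 0, "wz": -0.14, "gripper": 5}, {"x": 0, "y": 0, "z": 0, "wx": 0, "wy": 0, "wz": -0.14, "gripper": 5}, {"x": 0, "y": 0, "z": 0, "wx": 0, "wy": 0, "wz": -0.14, "gripper": 5}, {"x": 0, "y": 0, "z": 0, "wx": 0, "wy": 0, "wz": -0.14, "gripper": 5}, {"x": 0, "y": 0, "z": 0, "wx": 0, "wy": 0, "wz": -0.14, "gripper": 5}, {"x": 0, "y": 0, "z": 0, "wx": 0, "wy": 0, "wz": -0.14, "gripper": 5}, {"x": 0, "y": 0, "z": 0, "wx": 0, "wy": 0, "wz": -0.14, "gripper": 5}, {"x": 0, "y": 0, "z": 0, "wx": 0, "wy": 0, "wz": -0.14, "gripper": 5}, {"x": 0, "y": 0, "z": 0, "wx": 0, "wy": 0, "wz": -0.14, "gripper": 5}, {"x": 0, "y": 0, "z": 0, "wx": 0, "wy": 0, "wz": -0.14, "gripper": 5}, {"x": 0, "y": 0, "z": 0, "wx": 0, "wy": 0, "wz": -0.1, "gripper": 3.2}, {"x": 0, "y": 0, "z": 0, "wx": 0, "wy": 0, "wz": 0, "gripper": 3.2}]}}

```text
time_s: 9.6
position: [0.5917, 0.1171, 0.2635]
tool_rot: [[0.173, 0.985, -0.0], [0.985, -0.173, -0.0], [-0.0, -0.0, -1.0]]
ft_force: [0.0, 0.1, -0.1]
grip_width: 0.0321
```

Request:
{"name": "step_arm", "arguments": {"increments": [{"x": 0, "y": 0, "z": 0, "wx": 0, "wy": 0, "wz": 0, "gripper": 2.8}, {"x": 0, "y": 0, "z": 0, "wx": 0, "wy": 0, "wz": 0, "gripper": 2.0}, {"x": 0, "y": 0, "z": 0, "wx": 0, "wy": 0, "wz": 0, "gripper": 2.0}, {"x": 0, "y": 0, "z": 0, "wx": 0, "wy": 0, "wz": 0, "gripper": 2.0}, {"x": 0, "y": 0, "z": 0, "wx": 0, "wy": 0, "wz": 0, "gripper": 2.0}], "newtons": 20}}

```text
time_s: 10.1
position: [0.5917, 0.1175, 0.2638]
tool_rot: [[0.174, 0.985, 0.0], [0.985, -0.174, 0.001], [0.001, 0.0, -1.0]]
ft_force: [0.5, 5.0, 0.0]
grip_width: 0.0233
```

```bash
python3 -c "
from h import *
go(.5921,.1175,.2646,80);print(env.observe()['wrist_torque'])"
```

```text
t 10.1 pos [0.5917 0.1175 0.2638] az 79.96 tilt [0.0003 0.0006] F [0.5 5.  0. ] w 0.023332482612401728
shift [ 0.    0.04 -0.08] wz -0.001
[ 0.7864626  -0.08849086 -0.00222477]
```

Request:
{"name": "step_arm", "arguments": {"increments": [{"x": 0, "y": 0, "z": 0, "wx": 0, "wy": 0, "wz": 0, "gripper": 5}, {"x": 0, "y": 0, "z": 0, "wx": 0, "wy": 0, "wz": 0, "gripper": 5}, {"x": 0, "y": 0, "z": 0, "wx": 0, "wy": 0, "wz": 0, "gripper": 5}, {"x": 0, "y": 0, "z": -2, "wx": 0, "wy": 0, "wz": 0, "gripper": 5}, {"x": 0, "y": 0, "z": -3, "wx": 0, "wy": 0, "wz": 0, "gripper": 5}, {"x": 0, "y": 0, "z": -2, "wx": 0, "wy": 0, "wz": 0.13, "gripper": 5}, {"x": 0, "y": 0, "z": 0, "wx": 0, "wy": 0, "wz": 0.14, "gripper": 5}, {"x": 0, "y": 0, "z": 0, "wx": 0, "wy": 0, "wz": 0.14, "gripper": 5}, {"x": 0, "y": 0, "z": 0, "wx": 0, "wy": 0, "wz": 0.14, "gripper": 5}, {"x": 0, "y": 0, "z": 0, "wx": 0, "wy": 0, "wz": 0.14, "gripper": 5}, {"x": 0, "y": 0, "z": 0, "wx": 0, "wy": 0, "wz": 0.14, "gripper": 5}, {"x": 0, "y": 0, "z": 0, "wx": 0, "wy": 0, "wz": 0.14, "gripper": 5}, {"x": 0, "y": 0, "z": 0, "wx": 0, "wy": 0, "wz": 0.14, "gripper": 5}, {"x": 0, "y": 0, "z": 0, "wx": 0, "wy": 0, "wz": 0.14, "gripper": 5}, {"x": 0, "y": 0, "z": 0, "wx": 0, "wy": 0, "wz": 0.14, "gripper": 5}, {"x": 0, "y": 0, "z": 0, "wx": 0, "wy": 0, "wz": 0.14, "gripper": 5}, {"x": 0, "y": 0, "z": 0, "wx": 0, "wy": 0, "wz": 0.14, "gripper": 5}, {"x": 0, "y": 0, "z": 0, "wx": 0, "wy": 0, "wz": 0.14, "gripper": 5}, {"x": 0, "y": 0, "z": 0, "wx": 0, "wy": 0, "wz": 0.145, "gripper": 8}, {"x": 0, "y": 0, "z": 0, "wx": 0, "wy": 0, "wz": 0, "gripper": 8}]}}

```text
time_s: 12.1
position: [0.5917, 0.1171, 0.3337]
tool_rot: [[0.847, -0.532, -0.0], [-0.532, -0.847, -0.0], [0.0, 0.0, -1.0]]
ft_force: [-0.2, -0.4, 0.6]
grip_width: 0.0771
```

```bash
python3 -c "
from h import *
go(.5405,-.3013,.30,-32)"
```

```text
t 12.1 pos [0.5917 0.1171 0.3337] az -32.11 tilt [-0.0001 -0.0003] F [-0.2 -0.4  0.6] w 0.07706452326980394
shift [17.9  38.16  3.38] wz -0.002
```

```bash
python3 - <<'E'
from h import *
d=snap('top');q=proj(d,[.532,-.296,.01])[0].astype(int);print(q)
b=d['color'][q[1]-25:q[1]+25,q[0]-25:q[0]+25]
cv2.imwrite('pics/c5.png',cv2.resize(b,(600,600),interpolation=cv2.INTER_CUBIC))
E
```

```text
[374 221]
```

View pics/c5.png

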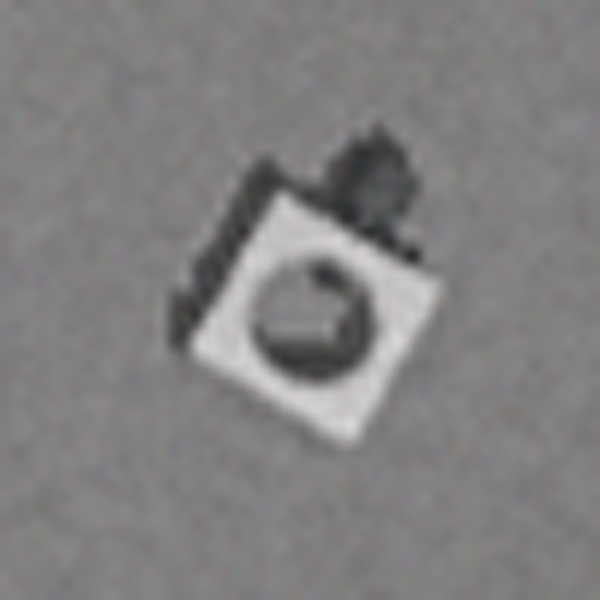

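The collar is now fully lit: a silver square with its screw to the upper right, at crop(315,318).

```bash
python3 - <<'E'
from h import *
d=snap('top');g=cv2.cvtColor(d['color'],cv2.COLOR_BGR2GRAY);x0,y0=349,196
b=cv2.resize(g[y0:y0+50,x0:x0+50],None,fx=8,fy=8,interpolation=cv2.INTER_CUBIC)
cs,_=cv2.findContours((b>160).astype('uint8'),0,1);c=max(cs,key=cv2.contourArea)
w=np.array([onz(d,(p[0][0]+.5)/8-.5+x0,(p[0][1]+.5)/8-.5+y0,.02)[:2] for p in c])*1000
r=cv2.minAreaRect(w.astype('float32'));print(r)
C=np.array(r[0])/1000;az=r[2]-90 if r[2]>45 else r[2];print(C,az)
for a in(-30,):
    n=np.array([np.cos(np.radians(a)),np.sin(np.radians(a))]);T=C+np.array([.0008,0])+.01*n;print(T);go(*T,.30,-30)
E
```

```text
((530.3797607421875, -294.8843994140625), (40.46018600463867, 40.78577423095703), 58.64592361450195)
[ 0.53037976 -0.2948844 ] -31.354076385498047
[ 0.53984001 -0.2998844 ]
t 12.2 pos [0.5917 0.1172 0.3337] az -31.81 tilt [-0.0001 -0.0002] F [-1.3 -0.4  0.6] w 0.08000042552498188
shift [17.58 38.17  3.38] wz -0.032
```

Request:
{"name": "step_arm", "arguments": {"increments": [{"x": 0.8, "y": 1.8, "z": 0, "wx": 0, "wy": 0, "wz": -0.01, "gripper": 8}, {"x": 1.7, "y": 3.8, "z": 0.3, "wx": 0, "wy": 0, "wz": 0, "gripper": 8}, {"x": 1.8, "y": 3.8, "z": 0.3, "wx": 0, "wy": 0, "wz": 0, "gripper": 8}, {"x": 1.8, "y": 3.8, "z": 0.3, "wx": 0, "wy": 0, "wz": 0, "gripper": 8}, {"x": 1.8, "y": 3.8, "z": 0.3, "wx": 0, "wy": 0, "wz": 0, "gripper": 8}, {"x": 1.8, "y": 3.8, "z": 0.3, "wx": 0, "wy": 0, "wz": 0, "gripper": 8}, {"x": 1.8, "y": 3.8, "z": 0.4, "wx": 0, "wy": 0, "wz": 0, "gripper": 8}, {"x": 1.8, "y": 3.8, "z": 0.5, "wx": 0, "wy": 0, "wz": 0, "gripper": 8}, {"x": 1.8, "y": 3.8, "z": 0.5, "wx": 0, "wy": 0, "wz": 0, "gripper": 8}, {"x": 1.6, "y": 3.8, "z": 0.5, "wx": 0, "wy": 0, "wz": 0, "gripper": 8}, {"x": 0.9, "y": 2.1, "z": 0, "wx": 0, "wy": 0, "wz": 0, "gripper": 8}, {"x": 0, "y": 0, "z": 2, "wx": 0, "wy": 0, "wz": 0, "gripper": 8}, {"x": 0, "y": 0, "z": 3, "wx": 0, "wy": 0, "wz": 0, "gripper": 8}, {"x": 0, "y": 0, "z": 3, "wx": 0, "wy": 0, "wz": 0, "gripper": 8}, {"x": 0, "y": 0, "z": 2, "wx": 0, "wy": 0, "wz": 0, "gripper": 8}, {"x": 0, "y": 0, "z": 0, "wx": 0, "wy": 0, "wz": 0, "gripper": 8}]}}

```text
time_s: 13.8
position: [0.5423, -0.2993, 0.1971]
tool_rot: [[0.854, -0.52, -0.004], [-0.52, -0.854, 0.003], [-0.005, -0.001, -1.0]]
ft_force: [-0.8, 0.4, 0.4]
grip_width: 0.0803
```

```bash
python3 -c "
from h import *
go(.5398,-.2999,.176,-31)"
```

```text
t 13.8 pos [ 0.5423 -0.2993  0.1971] az -31.3 tilt [-0.0042  0.0034] F [-0.8  0.4  0.4] w 0.08026007666048321
shift [-0.17  0.18  2.11] wz -0.005
```

Request:
{"name": "step_arm", "arguments": {"increments": [{"x": -0.17, "y": 0.18, "z": 1, "wx": 0, "wy": 0, "wz": 0, "gripper": 8}, {"x": 0, "y": 0, "z": 1.1, "wx": 0, "wy": 0, "wz": 0, "gripper": 7}, {"x": 0, "y": 0, "z": 0, "wx": 0, "wy": 0, "wz": 0, "gripper": 6.4}, {"x": 0, "y": 0, "z": 0, "wx": 0, "wy": 0, "wz": 0, "gripper": 6.0}, {"x": 0, "y": 0, "z": 0, "wx": 0, "wy": 0, "wz": 0, "gripper": 5.8}, {"x": 0, "y": 0, "z": 0, "wx": 0, "wy": 0, "wz": 0, "gripper": 5.8}, {"x": 0, "y": 0, "z": 0, "wx": 0, "wy": 0, "wz": 0, "gripper": 5.8}], "newtons": 20}}

```text
time_s: 14.5
position: [0.5405, -0.3002, 0.1792]
tool_rot: [[0.853, -0.522, 0.001], [-0.522, -0.853, -0.0], [0.001, 0.0, -1.0]]
ft_force: [-0.5, -0.1, 2.1]
grip_width: 0.0592
```

```bash
python3 -c "
from h import *
go(.5398,-.2999,.176,-31)"
```

```text
t 14.5 pos [ 0.5405 -0.3002  0.1792] az -31.45 tilt [ 0.0005 -0.0005] F [-0.5 -0.1  2.1] w 0.059170334825227
shift [-0.08  0.01  0.32] wz -0.008
```

Request:
{"name": "step_arm", "arguments": {"increments": [{"x": 0, "y": 0, "z": 0, "wx": 0, "wy": 0, "wz": 0, "gripper": 7.5}, {"x": 0, "y": 0, "z": 0, "wx": 0, "wy": 0, "wz": 0, "gripper": 7.5}, {"x": 0, "y": 0, "z": -2, "wx": 0, "wy": 0, "wz": 0, "gripper": 7.5}, {"x": 0, "y": 0, "z": -2.5, "wx": 0, "wy": 0, "wz": 0, "gripper": 7.5}, {"x": -1, "y": 0, "z": 0, "wx": 0, "wy": 0, "wz": -0.09, "gripper": 7}, {"x": 0, "y": 0, "z": 0, "wx": 0, "wy": 0, "wz": -0.14, "gripper": 6}, {"x": 0, "y": 0, "z": 0, "wx": 0, "wy": 0, "wz": -0.14, "gripper": 6}, {"x": 0, "y": 0, "z": 0, "wx": 0, "wy": 0, "wz": -0.14, "gripper": 6}, {"x": 0, "y": 0, "z": 0, "wx": 0, "wy": 0, "wz": -0.14, "gripper": 6}, {"x": 0, "y": 0, "z": 0, "wx": 0, "wy": 0, "wz": -0.14, "gripper": 6}, {"x": 0, "y": 0, "z": 0, "wx": 0, "wy": 0, "wz": -0.14, "gripper": 6}, {"x": 0, "y": 0, "z": 0, "wx": 0, "wy": 0, "wz": -0.14, "gripper": 6}, {"x": 0, "y": 0, "z": 0, "wx": 0, "wy": 0, "wz": -0.14, "gripper": 6}, {"x": 0, "y": 0, "z": 0, "wx": 0, "wy": 0, "wz": -0.14, "gripper": 6}, {"x": 0, "y": 0, "z": 0, "wx": 0, "wy": 0, "wz": -0.14, "gripper": 6}, {"x": 0, "y": 0, "z": 0, "wx": 0, "wy": 0, "wz": -0.08, "gripper": 6}, {"x": 0, "y": 0, "z": 0, "wx": 0, "wy": 0, "wz": 0, "gripper": 6}]}}

```text
time_s: 16.2
position: [0.5319, -0.295, 0.2237]
tool_rot: [[0.522, 0.853, 0.0], [0.853, -0.522, 0.0], [0.0, 0.0, -1.0]]
ft_force: [-0.3, -0.6, -0.4]
grip_width: 0.0598
```

```bash
python3 -c "
from h import *
go(.5320,-.2950,.176,58.6)"
```

```text
t 16.2 pos [ 0.5319 -0.295   0.2237] az 58.53 tilt [0.0001 0.    ] F [-0.3 -0.6 -0.4] w 0.059760627172954196
shift [0.   0.   4.77] wz -0.001
```

Request:
{"name": "step_arm", "arguments": {"increments": [{"x": 0, "y": 0, "z": 1.6, "wx": 0, "wy": 0, "wz": 0, "gripper": 6}, {"x": 0, "y": 0, "z": 1.6, "wx": 0, "wy": 0, "wz": 0, "gripper": 6}, {"x": 0, "y": 0, "z": 1.4, "wx": 0, "wy": 0, "wz": 0, "gripper": 6}, {"x": 0, "y": 0, "z": 0, "wx": 0, "wy": 0, "wz": 0, "gripper": 4.6}, {"x": 0, "y": 0, "z": 0, "wx": 0, "wy": 0, "wz": 0, "gripper": 4.0}, {"x": 0, "y": 0, "z": 0, "wx": 0, "wy": 0, "wz": 0, "gripper": 3.5}, {"x": 0, "y": 0, "z": 0, "wx": 0, "wy": 0, "wz": 0, "gripper": 3.5}, {"x": 0, "y": 0, "z": 0, "wx": 0, "wy": 0, "wz": 0, "gripper": 3.5}], "newtons": 50}}

```text
time_s: 17.0
position: [0.532, -0.295, 0.1782]
tool_rot: [[0.523, 0.853, 0.001], [0.853, -0.523, -0.0], [-0.0, 0.001, -1.0]]
ft_force: [0.9, 0.2, -0.6]
grip_width: 0.0387
```

```bash
python3 -c "
from h import *
go(.5320,-.2950,.176,58.6)"
```

```text
t 17.0 pos [ 0.532  -0.295   0.1782] az 58.49 tilt [ 0.0006 -0.0005] F [ 0.9  0.2 -0.6] w 0.03869875705590117
shift [ 0.   -0.    0.22] wz -0.002
```

Request:
{"name": "step_arm", "arguments": {"increments": [{"x": 0, "y": 0, "z": -1, "wx": 0, "wy": 0, "wz": 0, "gripper": 3.5}, {"x": 0, "y": 0, "z": -2, "wx": 0, "wy": 0, "wz": 0, "gripper": 3.5}, {"x": 0, "y": 0, "z": -2.5, "wx": 0, "wy": 0, "wz": 0, "gripper": 3.5}, {"x": 0, "y": 0, "z": -2.5, "wx": 0, "wy": 0, "wz": -0.07, "gripper": 3.5}, {"x": 0, "y": 0, "z": -2.5, "wx": 0, "wy": 0, "wz": -0.08, "gripper": 3.5}, {"x": 0, "y": 0, "z": -2.5, "wx": 0, "wy": 0, "wz": -0.08, "gripper": 3.5}, {"x": 0, "y": 0, "z": -1.5, "wx": 0, "wy": 0, "wz": -0.08, "gripper": 3.5}, {"x": 0, "y": 0, "z": -0.7, "wx": 0, "wy": 0, "wz": -0.065, "gripper": 3.5}, {"x": 0, "y": 0, "z": 0, "wx": 0, "wy": 0, "wz": 0, "gripper": 3.5}]}}

```text
time_s: 17.9
position: [0.5318, -0.2949, 0.3316]
tool_rot: [[0.173, 0.985, 0.002], [0.985, -0.173, -0.002], [-0.001, 0.003, -1.0]]
ft_force: [-0.1, -1.0, -2.0]
grip_width: 0.0387
```

```bash
python3 - <<'E'
from h import *
go(.592,.118,.33,80)
# jig is clear of the gripper now: check flat, lever, collar
d=snap('top');s=snap('scene')
out=np.zeros((600,800,3),'uint8')
q=proj(d,[.592,.118,.1])[0].astype(int)
out[:300,:400]=cv2.resize(d['color'][q[1]-22:q[1]+23,q[0]-30:q[0]+30],(400,300),interpolation=cv2.INTER_CUBIC)
q=proj(s,[.592,.118,.1])[0].astype(int)
out[:300,400:]=cv2.resize(s['color'][q[1]-22:q[1]+23,q[0]-30:q[0]+30],(400,300),interpolation=cv2.INTER_CUBIC)
q=proj(s,[.532,-.295,.16])[0].astype(int)
out[300:,:400]=cv2.resize(s['color'][q[1]-22:q[1]+23,q[0]-30:q[0]+30],(400,300),interpolation=cv2.INTER_CUBIC)
q=proj(s,[.55,-.08,.05])[0].astype(int)
out[300:,400:]=cv2.resize(s['color'][q[1]-22:q[1]+23,q[0]-30:q[0]+30],(400,300),interpolation=cv2.INTER_CUBIC)
cv2.imwrite('pics/c6.png',out)
E
```

```text
t 17.9 pos [ 0.5318 -0.2949  0.3316] az 80.02 tilt [ 0.0023 -0.0019] F [-0.1 -1.  -2. ] w 0.038713908295989245
shift [41.7  -1.23  0.1 ] wz 0.0
```

View pics/c6.png

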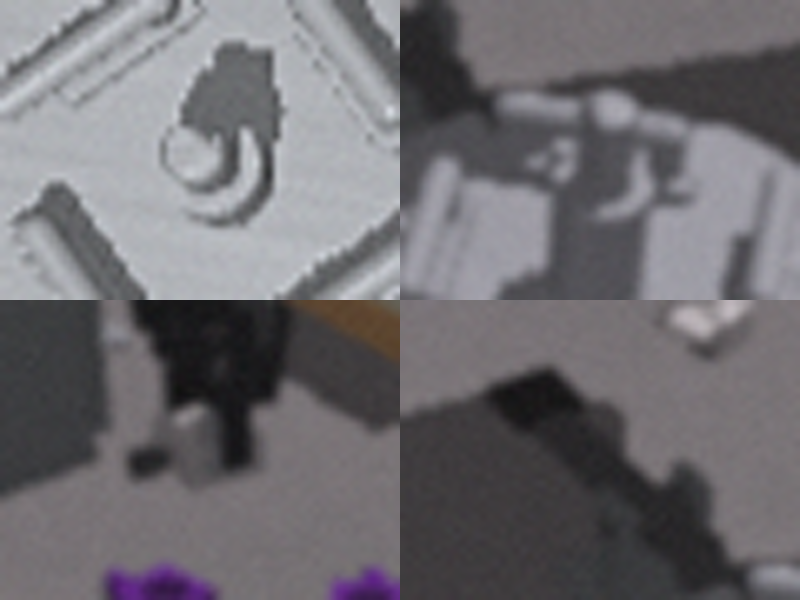

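Picture: collar held level with the screw to the left, as it should be; the lever is still down and the turntable has turned. Next I'll carry the collar over the spindle.

Request:
{"name": "step_arm", "arguments": {"increments": [{"x": 1.5, "y": 0, "z": 0, "wx": 0, "wy": 0, "wz": 0, "gripper": 3.5}, {"x": 3, "y": -0.1, "z": 0, "wx": 0, "wy": 0, "wz": 0, "gripper": 3.5}, {"x": 4, "y": -0.1, "z": 0, "wx": 0, "wy": 0, "wz": 0, "gripper": 3.5}, {"x": 4, "y": -0.1, "z": 0, "wx": 0, "wy": 0, "wz": 0, "gripper": 3.5}, {"x": 4, "y": -0.1, "z": 0, "wx": 0, "wy": 0, "wz": 0, "gripper": 3.5}, {"x": 4, "y": -0.1, "z": 0, "wx": 0, "wy": 0, "wz": 0, "gripper": 3.5}, {"x": 4, "y": -0.1, "z": 0, "wx": 0, "wy": 0, "wz": 0, "gripper": 3.5}, {"x": 4, "y": -0.1, "z": 0, "wx": 0, "wy": 0, "wz": 0, "gripper": 3.5}, {"x": 4, "y": -0.1, "z": 0, "wx": 0, "wy": 0, "wz": 0, "gripper": 3.5}, {"x": 4, "y": -0.2, "z": 0, "wx": 0, "wy": 0, "wz": 0, "gripper": 3.5}, {"x": 3, "y": -0.2, "z": 0, "wx": 0, "wy": 0, "wz": 0, "gripper": 3.5}, {"x": 1.5, "y": -0.1, "z": 0, "wx": 0, "wy": 0, "wz": 0, "gripper": 3.5}, {"x": 0.7, "y": 0, "z": 0, "wx": 0, "wy": 0, "wz": 0, "gripper": 3.5}, {"x": 0, "y": 0, "z": 0, "wx": 0, "wy": 0, "wz": 0, "gripper": 3.5}, {"x": 0, "y": 0, "z": 0, "wx": 0, "wy": 0, "wz": 0, "gripper": 3.5}, {"x": 0, "y": 0, "z": 0, "wx": 0, "wy": 0, "wz": 0, "gripper": 3.5}]}}

```text
time_s: 19.6
position: [0.5917, 0.1168, 0.3297]
tool_rot: [[0.176, 0.984, -0.0], [0.984, -0.176, -0.0], [-0.0, -0.0, -1.0]]
ft_force: [-0.1, -0.3, -1.5]
grip_width: 0.039
```

```bash
python3 - <<'E'
from h import *
go(.592,.118,.271,80)
s=snap('scene');d=snap('top')
out=np.zeros((300,800,3),'uint8')
q=proj(s,[.592,.118,.14])[0].astype(int)
out[:,:400]=cv2.resize(s['color'][q[1]-22:q[1]+23,q[0]-30:q[0]+30],(400,300),interpolation=cv2.INTER_CUBIC)
print(q,proj(s,[[.592,.118,.125],[.592,.118,.153]]))
cv2.imwrite('pics/c7.png',out[:,:400])
E
```

```text
t 19.6 pos [0.5917 0.1168 0.3297] az 79.89 tilt [-0.0002 -0.0002] F [-0.1 -0.3 -1.5] w 0.03895108866545667
shift [0.13 0.01 5.87] wz -0.002
[289 190] [[289.07716312 194.55038101]
 [289.82473286 186.08473174]]
```

View pics/c7.png

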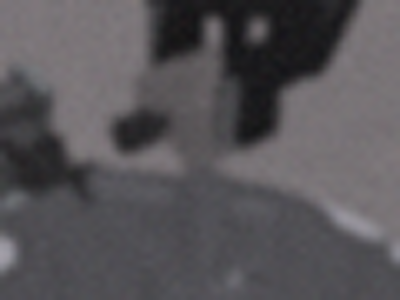

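Request:
{"name": "step_arm", "arguments": {"increments": [{"x": 0.13, "y": 0, "z": 1, "wx": 0, "wy": 0, "wz": 0, "gripper": 3.5}, {"x": 0, "y": 0, "z": 1, "wx": 0, "wy": 0, "wz": 0, "gripper": 3.5}, {"x": 0, "y": 0, "z": 0.3, "wx": 0, "wy": 0, "wz": 0, "gripper": 3.5}, {"x": 0, "y": 0, "z": 0.3, "wx": 0, "wy": 0, "wz": 0, "gripper": 3.5}, {"x": 0, "y": 0, "z": 0.3, "wx": 0, "wy": 0, "wz": 0, "gripper": 3.5}, {"x": 0, "y": 0, "z": 0.3, "wx": 0, "wy": 0, "wz": 0, "gripper": 3.5}, {"x": 0, "y": 0, "z": 0, "wx": 0, "wy": 0, "wz": 0, "gripper": 3.5}]}}

```text
time_s: 20.4
position: [0.5918, 0.1192, 0.2974]
tool_rot: [[0.174, 0.985, -0.0], [0.985, -0.174, -0.0], [-0.0, -0.0, -1.0]]
ft_force: [0.1, -0.1, -2.2]
grip_width: 0.0388
```

```bash
python3 -c "
from h import *
go(.592,.118,.271,80)"
```

```text
t 20.4 pos [0.5918 0.1192 0.2974] az 79.99 tilt [-0.0004 -0.0001] F [ 0.1 -0.1 -2.2] w 0.038822343608451194
shift [-0.11  0.04  2.64] wz -0.0
```

Request:
{"name": "step_arm", "arguments": {"increments": [{"x": -0.1, "y": 0, "z": 0, "wx": 0, "wy": 0, "wz": 0, "gripper": 3.5}, {"x": 0, "y": 0, "z": 0, "wx": 0, "wy": 0, "wz": 0, "gripper": 3.5}, {"x": 0, "y": 0, "z": 0, "wx": 0, "wy": 0, "wz": 0, "gripper": 3.5}]}}

```text
time_s: 20.7
position: [0.5917, 0.1182, 0.2979]
tool_rot: [[0.174, 0.985, 0.0], [0.985, -0.174, 0.0], [0.0, 0.0, -1.0]]
ft_force: [-1.3, 0.4, -1.9]
grip_width: 0.0386
```

Request:
{"name": "step_arm", "arguments": {"increments": [{"x": 0, "y": 0, "z": 0.3, "wx": 0, "wy": 0, "wz": 0, "gripper": 3.5}, {"x": 0, "y": 0, "z": 0.3, "wx": 0, "wy": 0, "wz": 0, "gripper": 3.5}, {"x": 0, "y": 0, "z": 0, "wx": 0, "wy": 0, "wz": 0, "gripper": 3.5}]}}

```text
time_s: 21.0
position: [0.5916, 0.1182, 0.2911]
tool_rot: [[0.174, 0.985, -0.001], [0.985, -0.174, -0.0], [-0.0, -0.001, -1.0]]
ft_force: [-0.2, -0.4, -1.0]
grip_width: 0.0387
```

```bash
python3 -c "
from h import *
go(.592,.118,.271,80)"
```

```text
t 21.0 pos [0.5916 0.1182 0.2911] az 79.99 tilt [-0.0011 -0.    ] F [-0.2 -0.4 -1. ] w 0.03869491976001538
shift [-0.01  0.05  2.01] wz -0.0
```

Request:
{"name": "step_arm", "arguments": {"increments": [{"x": 0, "y": 0, "z": 0.3, "wx": 0, "wy": 0, "wz": 0, "gripper": 3.5}, {"x": 0, "y": 0, "z": 0.3, "wx": 0, "wy": 0, "wz": 0, "gripper": 3.5}, {"x": 0, "y": 0, "z": 0.3, "wx": 0, "wy": 0, "wz": 0, "gripper": 3.5}, {"x": 0, "y": 0, "z": 0, "wx": 0, "wy": 0, "wz": 0, "gripper": 3.5}]}}

```text
time_s: 21.4
position: [0.5916, 0.1182, 0.2822]
tool_rot: [[0.174, 0.985, -0.001], [0.985, -0.174, -0.0], [-0.0, -0.001, -1.0]]
ft_force: [1.0, 0.2, 0.1]
grip_width: 0.0386
```

Request:
{"name": "step_arm", "arguments": {"increments": [{"x": 0, "y": 0.02, "z": 0.3, "wx": 0, "wy": 0, "wz": 0, "gripper": 3.5}, {"x": 0, "y": 0.02, "z": 0.3, "wx": 0, "wy": 0, "wz": 0, "gripper": 3.5}, {"x": 0, "y": 0, "z": 0.3, "wx": 0, "wy": 0, "wz": 0, "gripper": 3.5}, {"x": 0, "y": 0, "z": 0.2, "wx": 0, "wy": 0, "wz": 0, "gripper": 3.5}, {"x": 0, "y": 0, "z": 0, "wx": 0, "wy": 0, "wz": 0, "gripper": 3.5}, {"x": 0, "y": 0, "z": 0, "wx": 0, "wy": 0, "wz": 0, "gripper": 3.5}, {"x": 0, "y": 0, "z": 0, "wx": 0, "wy": 0, "wz": 0, "gripper": 3.5}]}}

```text
time_s: 22.1
position: [0.5921, 0.1181, 0.2719]
tool_rot: [[0.174, 0.985, 0.0], [0.985, -0.174, -0.0], [0.0, 0.0, -1.0]]
ft_force: [-0.4, 0.6, -1.7]
grip_width: 0.0389
```

```bash
python3 - <<'E'
from h import *
go(.592,.118,.271,80);print(env.observe()['wrist_torque'])
s=snap('scene');d=snap('top')
out=np.zeros((600,800,3),'uint8')
q=proj(s,[.592,.118,.1])[0].astype(int)
out[:,:]=cv2.resize(s['color'][q[1]-45:q[1]+45,q[0]-70:q[0]+50],(800,600),interpolation=cv2.INTER_CUBIC)
n=np.array([.985,-.174]);
P=lambda z:proj(s,[.592+.04*n[0],.118+.04*n[1],z])[0]
print('head expected',[ (P(z)-q+[70,45])*6.667 for z in(.093,.103)])
cv2.imwrite('pics/c8.png',out)
E
```

```text
t 22.1 pos [0.5921 0.1181 0.2719] az 79.98 tilt [ 0.0003 -0.    ] F [-0.4  0.6 -1.7] w 0.03890142556941214
shift [-0.01 -0.01  0.09] wz -0.0
[ 0.04098509 -0.00797193 -0.03059283]
head expected [array([383.66124162, 353.65087577]), array([384.89446415, 334.32782285])]
```

View pics/c8.png

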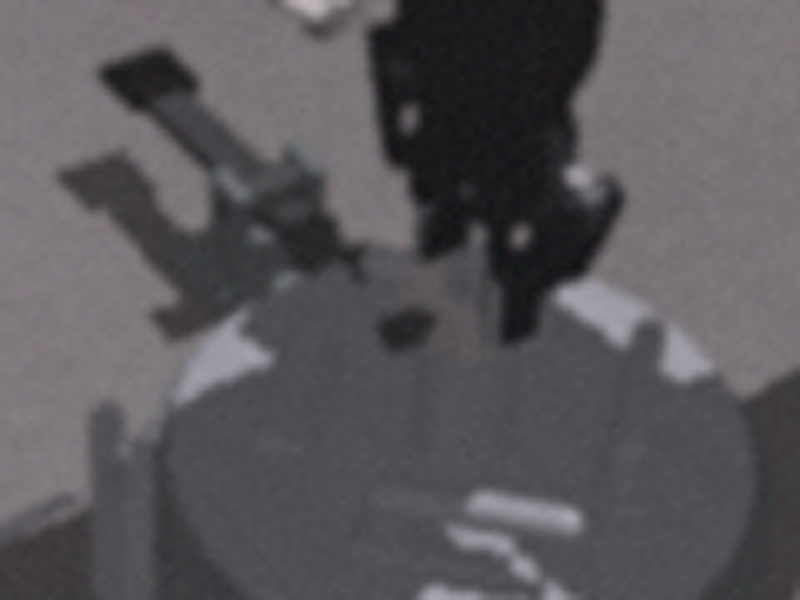

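The collar is on the spindle, level, with the screw head at crop(400,330) against the expected (385,334). One last check of the lever, then I'll hand in.

```bash
python3 - <<'E'
from h import *
s=snap('scene');q=proj(s,[.592,.118,.1])[0].astype(int)
for r,z in((.249,.089),(.2547,.054)):
    p=np.array([.592,.118])+r*np.array([-.174,-.985]);print(z,(proj(s,[*p,z])[0]-q+[70,45])*6.667)
import json
env.close_job()
go(.592,.118,.271,80)
E
```

```text
0.089 [152.82506866  12.40638989]
0.054 [146.96869783  68.50492977]
the job is handed in; nothing more can be done
the job is handed in; nothing more can be done
```

I did the job in the order asked and handed it in at about 22 s, with the collar still held on the spindle. No verdict was reported.

- **Lever:** I pressed the pad down to about 51 mm and let go. In the last picture the pad is at crop (150,75). The calibration puts it at (147,69) when held down and (153,12) when up, so the detent is holding it.
- **Spindle:** I pinched it across the flat, reading 19.2 mm against a nominal 20, and turned it about 0.52 rad to the jig's measured -10° heading. A second pinch at right angles located the axis at about (0.592, 0.118). The picture shows the turntable has turned, but it is too coarse to read the flat's angle, so that angle rests on the tool reading.
- **Collar:** I squared it up with a squeeze along its screw, gripped it by its plain sides at 50 N and lowered it over the spindle with no contact force showing. The last readings were a heading within 0.1°, tilt under 0.001 rad and wrist force under 2 N. The underside is about 9 mm above the shoulder, which puts the screw at about 18.7 mm on the 36 mm flat.
- **Disagreements:** The first camera estimate of the axis was about 1.5 mm off the pinch result, and I used the pinch. The screw head appeared about 2 pixels from where I expected it, within blur and calibration. I took no separate final look at the loose things. No unexpected contact forces showed, and I kept the carrying moves above them.

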